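# Slide the die carrier past its spring catch

### The job

Load the extruder die carrier into its cradle with the fingertips: press the long spring pedal beside the rail down and, keeping it down so that the catch sinks out of the way, push the carrier by its wooden tab over the catch and on until it is fully home at the end stop; then take the hand away so that the catch springs up behind the carrier. Only press and push: do not grip or lift the carrier, do not shove it hard, and leave the things standing around alone.

Things in the scene. Friction and masses are not known exactly. Their poses are not given: they have to be found in the camera images.
- cradle: Fixed light-wood slide cradle, 197 mm along its y, 88 mm wide, with two lipped aluminium rails, tops at z 0.038. Origin on the worktop straight below the middle of the catch; z up. The carrier travels along the cradle's +y on a bed at z 0.024, from the open end (y -0.106) to a wooden end stop (inner face at y +0.079).
- catch (a joint): How far pedal and catch (one piece) are pressed down, m: 0 up, 0.010 fully down; from 0.008 on the carrier can pass. A spring pushes up: about 3 N at the start, 6 N fully down. It moves straight down without tilting wherever the pedal is pressed. Under the carrier the catch stays down by itself; with nothing on it, it springs up.
- catch_top (a point): Top centre of the catch, a steel block in the middle of the bed, 40 mm wide (x), 12 mm long (cradle y -0.006 to +0.006), standing 8 mm above the bed when up: it then blocks the carrier.
- pedal_top (a point): Point on the top of the pedal, mid-width, level with the catch (cradle x -0.064, y 0). The pedal is a plain steel bar beside the rail on the cradle's -x side: cradle x -0.079 to -0.049, y -0.112 to +0.064, top at z 0.038 up, 0.028 fully down.
- carrier: Loose aluminium die carrier, about 0.35 kg: plate 70 x 70 x 8 mm with a 22 mm hole, flat on the bed between the rails (1 mm play a side, slides easily). Origin at the centre of the plate's underside, axes as the cradle's. Starts with its leading edge 2 to 24 mm before the catch. Home: origin at cradle y +0.044, against the stop, 3 mm past the catch.
- tab_back (a point): Centre of the back (-y) face of the low wooden tab that an arm carries out over the pedal: 64 mm to the -x side of the carrier's origin, 22 mm ahead, 25 mm above. Tab 28 mm wide (x), 10 thick (y), cradle z 0.041 to 0.057, so clear of the raised pedal. At the start the pedal is free for at least 65 mm behind it. Pushed here along +y the carrier does not jam.
- wood_stamp: Bystander: turned wooden stamp 33 mm across, 62 mm tall. Origin under its centre.
- ring_cutter_1: Bystander: metal ring cutter 67 mm across, 22 mm tall. Origin under its centre.
- ring_cutter_2: Bystander: metal ring cutter 47 mm across, 18 mm tall. Origin under its centre.
- rubber_kidney: Bystander: kidney-shaped rubber scraper 52 x 100 x 8 mm. Origin under its centre.

How it is judged:
By the outcome, as a careful person would: the job done as asked, in the order asked, and still so for the second after the job is handed in, with the robot touching nothing.
It also fails if it takes over 32 s, if anything falls off the work surface, if the arm or the gripper's body presses on something with over 40 N, if the wrist force passes 120 N, or if a joint passes its speed limit or range.

### The arm

A 6-joint arm with a two-finger parallel gripper is mounted at the origin on a cart in front of the work surface, level with it; the furniture and walls round the work are solid. World frame = base frame: x ahead of the robot, y to its left, z up, the work surface at z = 0. Lengths are in m, angles in rad, forces in N, time in s.
With the tool pointing down it reaches from about 0.275 to 0.825 m from the base axis. Payload 4.9 kg.
Tool frame: the origin (TCP) lies midway between the tips of the shut fingers; the grasp point (between the pads) lies 19 mm behind it (ctrl.grasp_offset is the x of the grasp point in the tool frame, in m); x points along the fingers, y is the direction in which the jaws open and shut, and the axes are right-handed (so a half turn about x gives the same grasp; the last joint's range is limited). The gripper opens to 85 mm and grips with 20 to 120 N. Pads are 22 mm wide; open, the fingers measure 114 mm over their backs; the gripper's body (76 mm by 85 mm) begins 54 mm behind the grasp point. The pads swing forward as they close: fully open they stand 13 mm farther back than shut.
Start: joints at [1.048, 0.326, -0.193, 1.052, 0, 1.437], TCP at [0.208, 0.509, 0.231] pointing down, gripper open.
Joint ranges: [-2.65, 2.65], [-0.97, 1.79], [-1.3, 1.35], [-1.93, 2.1], [-1.47, 1.37], [-3.14, 3.14]. Speed limits (rad/s): [2.57, 2.57, 3.14, 3.14, 3.14, 3.14].

### API

Orientations are given as a unit quaternion [w, x, y, z].
In Python, from cell import monitor, imaging, ctrl gives the robot as it stands. The module is installed in compiled form; this text tells all that it offers.
- The arm moves only by the shell command python3 -m crank 'ROWS' [FORCE]. ROWS is JSON, a list of rows, each a list of 3 entries, a list of its own where there are three numbers: the shift along the tool's x, y, z in mm, then the turn, a rotation vector about the tool's x, y, z in rad, then the finger opening in mm, from 0 to 85.4. In form: [[[x, y, z], [wx, wy, wz], claw], ...]. A call has exactly 8 rows; each row is the pose to reach, as a shift and turn from the pose commanded when the call began, along the tool's axes at that moment; what a row does not reach only later rows make up. A row lasts 1/10 s, in which the tool goes at most 50 mm and 8.59 degrees, less where a joint would pass 70% of its speed; a pose out of reach is approached as far as the arm can. A call with a gripper value outside its range is refused whole. The fingers move at their own pace and stop on an object; FORCE is the grip in N (left out, the last holds). Time passes only in rows, so rows that repeat a pose let the fingers close, or fill a call up. It gives the time, the measured TCP pose, the force and the opening at its end, in the units of the state.
- monitor.observe(): the state, without advancing time (a new reading comes with each control period).
- imaging.read_camera(name): name is "side" or "top" or "wrist"; returns a dict with "img" (384x512x3 uint8, blue, green, red), "vertical_fov" (degrees; the focal length in pixels is half the picture's height over the tangent of half this angle, whatever the lens; pixels are square), "cx", "cy" (the principal point, pixels), "R" (3x3) and "t" (3): a world point X has camera coordinates R X + t; the wrist camera has in their place "hand_eye" (4x4, takes a point from camera to tool coordinates, whose origin is the TCP and whose axes are the tool frame's). Camera axes: x right, y down, z forward; pixel columns grow to the right and rows downward; lengths in m; the calibration is good to about 2 mm. A picture is of the moment at which its call begins: read the wrist's pose just before it. There is no depth.
- ctrl.close_job(): hands the job in, once; it reports no verdict.
The state is a dict: "time_s": time; "q": joint angles; "dq": joint speeds; "joint_efforts": joint torques, N m; "eef_pos": TCP position; "ee_rot": TCP orientation; "contact_force": force on the tool from outside, world axes, zero at the start; "moment": the same for the moment, N m; "gripper_width": opening from 0.0 (shut) to 1.0 (fully open).
Only numpy, scipy, OpenCV 4.12 (cv2) and the standard library are available. Lean on these libraries where they do the work, as an engineer would, in place of code of your own. Each camera call takes 0.05 s, during which the arm holds its last target. There are 200 camera calls.

## Working session

There is one attempt and no reset: what is moved stays moved. The work goes in short steps, Python scripts to look and compute and a shell command to move; the robot and the scene stay as the last step left them, time stands still between calls to the robot, and variables do not carry over. Pictures are saved under pics/ and viewed, about 8 in all and at most 12, crops included, and the job is handed in when it is done.

```bash
mkdir -p pics
python3 - <<'E'
from cell import monitor, imaging
import cv2
s=monitor.observe(); print({k:s[k] for k in ('time_s','eef_pos','ee_rot','contact_force','gripper_width')})
for n in ("top","side"):
    c=imaging.read_camera(n); cv2.imwrite(f"pics/{n}0.png",c["img"]); print(n,c["vertical_fov"],c["cx"],c["cy"],c["R"],c["t"])
c=imaging.read_camera("wrist");cv2.imwrite("pics/wrist0.png",c["img"]);print(c["hand_eye"],c["vertical_fov"])
E
```

```text
{'time_s': 0.0, 'eef_pos': array([0.20818321, 0.50843811, 0.23048764]), 'ee_rot': array([ 0.69360152,  0.13599978,  0.69397724, -0.13717358]), 'contact_force': array([-0.9978753 ,  0.0550821 , -0.58177735]), 'gripper_width': 0.9968453779620365}
top 51.80351763046631 254.8371511157255 190.4539213089239 [[ 0.01178209 -0.99992286  0.0039317 ]
 [-0.99899279 -0.0119412  -0.04325301]
 [ 0.04329663 -0.00341812 -0.99905641]] [-0.01812894  0.45402306  1.26087118]
side 43.60915411768 261.7878169460938 187.64839120305064 [[ 0.84521356 -0.5342494   0.01384262]
 [-0.17241568 -0.29710536 -0.93914921]
 [ 0.50585262  0.79139496 -0.34323045]] [-0.41131473  0.14034768  1.03435749]
[[-9.00511070e-04 -3.02417587e-01  9.53175111e-01 -1.41530317e-01]
 [ 9.99999571e-01 -6.47508354e-05  9.24204673e-04  8.67801620e-04]
 [-2.17776862e-04  9.53175534e-01  3.02417515e-01 -7.74349928e-02]
 [ 0.00000000e+00  0.00000000e+00  0.00000000e+00  1.00000000e+00]] 59.40012354245894
```

View pics/top0.png

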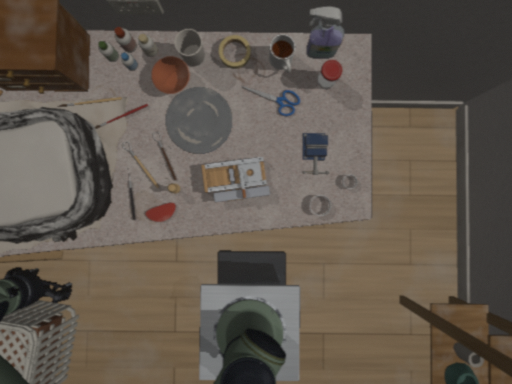

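View pics/side0.png

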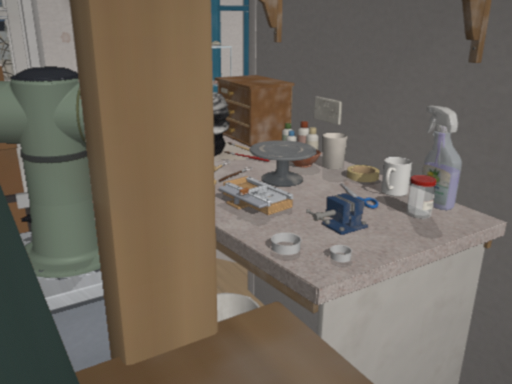

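The top view shows the cradle at about (235,178), with the pedal probably on its lower edge. The stamp is at (172,187), the kidney at (160,212) and the rings at (316,205) and (345,181). I'll enlarge it.

Run:
```python
import cv2,numpy as np
a=cv2.imread("pics/top0.png")[145:215,190:285]; b=cv2.imread("pics/side0.png")[170:220,210:305]
a=cv2.resize(a,None,fx=8,fy=8,interpolation=cv2.INTER_CUBIC)
cv2.imwrite("pics/topc.png",a)
b=cv2.resize(b,None,fx=8,fy=8,interpolation=cv2.INTER_CUBIC);cv2.imwrite("pics/sidec.png",b)
```

```text
(no output)
```

View pics/topc.png

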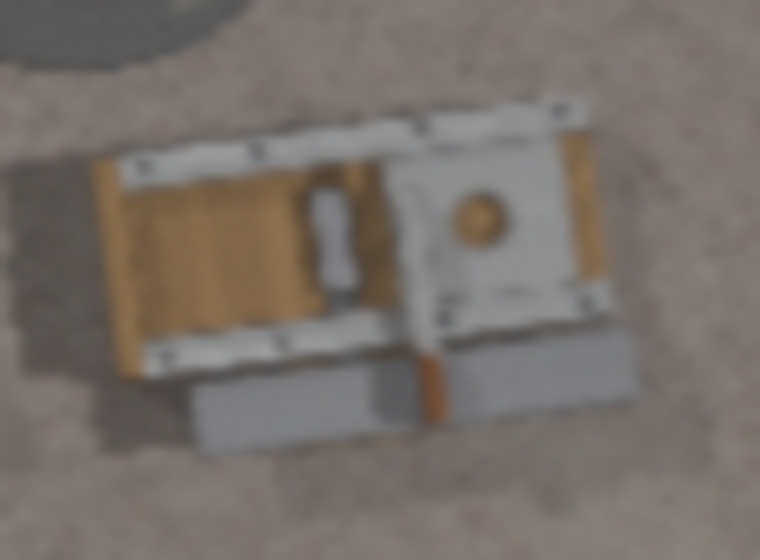

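The crop shows the pedal top with corners at (192,385), (210,455), (637,400) and (625,332). The catch is at (335,240), the hole at (481,219) and the orange tab at (432,388). Cradle +y runs to the left in the image, and the pedal is on the robot side.

```bash
cat > h.py <<'E'
import numpy as np
from scipy.spatial.transform import Rotation as Ro
def ray(c,u,v,z):
    f=192/np.tan(np.radians(c["vertical_fov"]/2)); d=np.array([(u-c["cx"])/f,(v-c["cy"])/f,1])
    R=np.array(c["R"]);o=-R.T@c["t"]; d=R.T@d; return o+d*(z-o[2])/d[2]
def wcam(c,s):
    w=s["ee_rot"];Rt=Ro.from_quat(np.r_[w[1:],w[0]]).as_matrix()
    H=np.array(c["hand_eye"]);Rc=Rt@H[:3,:3];tc=s["eef_pos"]+Rt@H[:3,3]
    c=dict(c);c["R"]=Rc.T;c["t"]=-Rc.T@tc;return c
def proj(c,X):
    f=192/np.tan(np.radians(c["vertical_fov"]/2));p=np.array(c["R"])@X+c["t"];return f*p[0]/p[2]+c["cx"],f*p[1]/p[2]+c["cy"]
def fit(W,C):
    W=np.array(W)[:,:2];C=np.array(C);a=C-C.mean(0);b=W-W.mean(0)
    th=np.arctan2((a[:,0]*b[:,1]-a[:,1]*b[:,0]).sum(),(a*b).sum());R=np.array([[np.cos(th),-np.sin(th)],[np.sin(th),np.cos(th)]])
    t=W.mean(0)-R@C.mean(0);return th,R,t,((W-C@R.T-t)*1000).round(1)
E
python3 - <<'E'
from h import *
from cell import monitor,imaging
c=imaging.read_camera("top")
P=lambda x,y,z:ray(c,190+(x+.5)/8-.5,145+(y+.5)/8-.5,z)
W=[P(192,385,.038),P(210,455,.038),P(637,400,.038),P(625,332,.038),P(335,240,.032),P(585,97,.038),P(610,310,.038)]
C=[(-.049,.064),(-.079,.064),(-.079,-.112),(-.049,-.112),(0,0),(.044,-.106),(-.044,-.106)]
th,R,t,e=fit(W,C);print(th,t,e)
for n,p in dict(hole=P(481,219,.032),tab_back_top=P(445,388,.057),tabfront=P(420,388,.057),stamp=ray(c,172,187,.05),kid=ray(c,160,212,.008)).items():print(n,p,R.T@(p[:2]-t))
s=monitor.observe();w=s["ee_rot"];print(Ro.from_quat(np.r_[w[1:],w[0]]).as_matrix())
E
```

```text
0.14341081658321825 [0.50244848 0.06226091] [[-0.4 -1.7]
 [ 1.9 -4.9]
 [ 0.3  2. ]
 [-2.7  2.7]
 [ 0.2 -0.3]
 [-1.3  0.2]
 [ 1.8  2. ]]
hole [0.51169184 0.00432037 0.032     ] [ 0.00086762 -0.0586668 ]
tab_back_top [0.44372999 0.01717521 0.057     ] [-0.06455935 -0.03623083]
tabfront [0.44361471 0.02684038 0.057     ] [-0.0632921 -0.0266484]
stamp [0.46014076 0.24521086 0.05      ] [-0.01572624  0.18711845]
kid [0.3814689  0.29066433 0.008     ] [-0.08709429  0.24334906]
[[-5.48322951e-04  3.79035487e-01  9.25381974e-01]
 [-9.42966113e-04  9.25381506e-01 -3.79035854e-01]
 [-9.99999405e-01 -1.08043790e-03 -1.49990298e-04]]
```

The fit residuals are 5 mm at worst and mostly about 2 mm. The tab measures 10 mm thick, as it should, with its back face at cradle y -0.036. So the carrier has about 102 mm to go to home. I'll move to a hover behind the tab, with the fingers shut and the jaw axis along cradle y.

```bash
python3 -m crank '[[[30,-388,418],[-0.533,0,0],0],[[30,-388,418],[-0.533,0,0],0],[[30,-388,418],[-0.533,0,0],0],[[30,-388,418],[-0.533,0,0],0],[[30,-388,418],[-0.533,0,0],0],[[30,-388,418],[-0.533,0,0],0],[[30,-388,418],[-0.533,0,0],0],[[30,-388,418],[-0.533,0,0],0]]' 40
```

```text
time_s: 1.0
eef_pos: [0.3721, 0.1555, 0.211]
ee_rot: [0.706, -0.051, 0.705, 0.051]
contact_force: [0.4, -0.1, 0.1]
gripper_width: -0.0
```

```bash
python3 -m crank '[[[20,-45,13],[0,0,0],0],[[40,-90,26],[0,0,0],0],[[60,-135,40],[0,0,0],0],[[70,-174,52],[0,0,0],0],[[70,-174,52],[0,0,0],0],[[70,-174,52],[0,0,0],0],[[70,-174,52],[0,0,0],0],[[70,-174,52],[0,0,0],0]]'
python3 - <<'E'
from h import *
from cell import monitor,imaging
import cv2
s=monitor.observe();c=imaging.read_camera("wrist");cv2.imwrite("pics/w1.png",c["img"])
w=s["ee_rot"];M=Ro.from_quat(np.r_[w[1:],w[0]]).as_matrix();print(s["eef_pos"],s["contact_force"]);print(M.round(4),np.arctan2(M[1,1],M[0,1])-np.pi/2)
c=wcam(c,s);th=.1434;R=np.array([[np.cos(th),-np.sin(th)],[np.sin(th),np.cos(th)]]);t=np.array([.50245,.06226])
for X in [(-.064,-.036,.057),(-.049,.064,.038),(-.079,.064,.038),(-.079,-.112,.038),(0,0,.032)]:
  print(X,np.round(proj(c,np.r_[R@X[:2]+t,X[2]])))
E
```

```text
time_s: 1.8
eef_pos: [0.4478, -0.0062, 0.1413]
ee_rot: [0.705, -0.052, 0.705, 0.052]
contact_force: [-0.4, -0.2, 0.9]
gripper_width: -0.002
[ 0.44776565 -0.0062451   0.14131167] [-0.35259774 -0.24240803  0.9308592 ]
[[ 2.000e-04 -1.457e-01  9.893e-01]
 [ 2.000e-04  9.893e-01  1.457e-01]
 [-1.000e+00  1.000e-04  2.000e-04]] 0.14625579586792203
(-0.064, -0.036, 0.057) [288. 201.]
(-0.049, 0.064, 0.038) [414. 212.]
(-0.079, 0.064, 0.038) [420. 174.]
(-0.079, -0.112, 0.038) [185. 174.]
(0, 0, 0.032) [326. 264.]
```

View pics/w1.png

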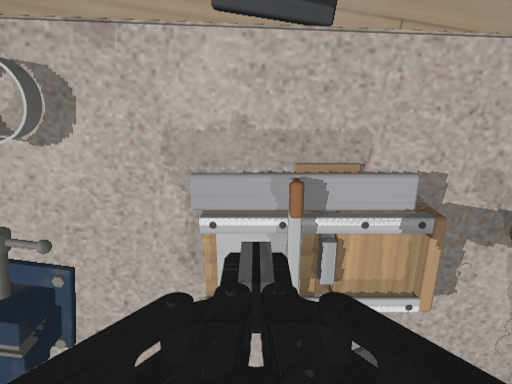

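The picture matches the prediction: pedal at rows 174–212, tab back edge at u≈289 (predicted 288), catch at about (327,260). The tip is at cradle (-0.064, -0.060), about 10 mm behind the tab. I'll go down to just above the pedal.

```bash
python3 -m crank '[[[30,0,0],[0,0,0],0],[[60,0,0],[0,0,0],0],[[80,0,0],[0,0,0],0],[[92,0,0],[0,0,0],0],[[98,0,0],[0,0,0],0],[[98,0,0],[0,0,0],0],[[98,0,0],[0,0,0],0],[[98,0,0],[0,0,0],0]]'
```

```text
time_s: 2.65
eef_pos: [0.4489, -0.0074, 0.0438]
ee_rot: [0.706, -0.051, 0.705, 0.051]
contact_force: [0.4, -0.4, 0.3]
gripper_width: -0.002
```

```bash
python3 -m crank '[[[2,0,0],[0,0,0],0],[[4,0,0],[0,0,0],0],[[6,0,0],[0,0,0],0],[[8,0,0],[0,0,0],0],[[10,0,0],[0,0,0],0],[[11,0,0],[0,0,0],0],[[11,0,0],[0,0,0],0],[[11,0,0],[0,0,0],0]]'
```

```text
time_s: 3.45
eef_pos: [0.4484, -0.0075, 0.0321]
ee_rot: [0.705, -0.051, 0.705, 0.051]
contact_force: [-0.9, -0.1, 4.9]
gripper_width: 0.004
```

```bash
python3 -m crank '[[[1,0,0],[0,0,0],0],[[2,0,0],[0,0,0],0],[[3,0,0],[0,0,0],0],[[4,0,0],[0,0,0],0],[[4.5,0,0],[0,0,0],0],[[5,0,0],[0,0,0],0],[[5,0,0],[0,0,0],0],[[5,0,0],[0,0,0],0]]'
```

```text
time_s: 4.25
eef_pos: [0.4484, -0.0075, 0.0277]
ee_rot: [0.705, -0.051, 0.705, 0.051]
contact_force: [-2.2, -0.4, 15.7]
gripper_width: -0.003
```

The pedal is bottomed at z 0.0277 with 15.7 N. Now push along +y.

```bash
python3 -m crank '[[[-0.4,3,0],[0,0,0],0],[[-0.4,6,0],[0,0,0],0],[[-0.4,9,0],[0,0,0],0],[[-0.4,12,0],[0,0,0],0],[[-0.4,15,0],[0,0,0],0],[[-0.4,18,0],[0,0,0],0],[[-0.4,21,0],[0,0,0],0],[[-0.4,24,0],[0,0,0],0]]'
python3 - <<'E'
from cell import monitor,imaging
import cv2
c=imaging.read_camera("wrist");cv2.imwrite("pics/w2.png",c["img"])
E
```

```text
time_s: 5.05
eef_pos: [0.4463, 0.014, 0.028]
ee_rot: [0.706, -0.053, 0.705, 0.048]
contact_force: [1.4, -7.1, 6.3]
gripper_width: -0.002
```

View pics/w2.png

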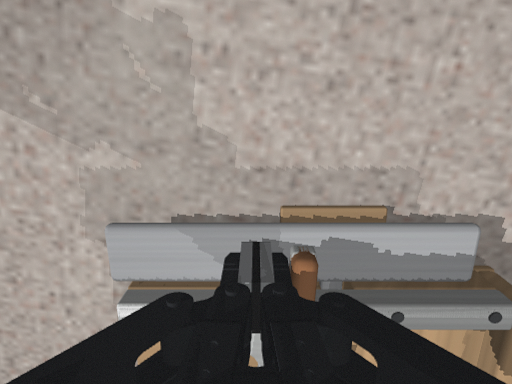

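The fingers sit against the tab at (304,265) and the pedal is still down. I'll continue with slightly more downward press.

```bash
python3 -m crank '[[[0.4,2,0],[0,0,0],0],[[0.4,6,0],[0,0,0],0],[[0.4,10,0],[0,0,0],0],[[0.4,14,0],[0,0,0],0],[[0.4,18,0],[0,0,0],0],[[0.4,22,0],[0,0,0],0],[[0.4,26,0],[0,0,0],0],[[0.4,30,0],[0,0,0],0]]'
```

```text
time_s: 5.9
eef_pos: [0.4425, 0.0426, 0.0279]
ee_rot: [0.706, -0.053, 0.704, 0.047]
contact_force: [1.2, -10.5, 10.8]
gripper_width: 0.002
```

The leading edge is past the catch, with about 62 mm left. Continue.

```bash
python3 -m crank '[[[0,4,-0.2],[0,0,0],0],[[0,8,-0.4],[0,0,0],0],[[0,12,-0.6],[0,0,0],0],[[0,16,-0.8],[0,0,0],0],[[0,20,-1],[0,0,0],0],[[0,24,-1],[0,0,0],0],[[0,28,-1],[0,0,0],0],[[0,32,-1],[0,0,0],0]]'
```

```text
time_s: 6.7
eef_pos: [0.4373, 0.0748, 0.0279]
ee_rot: [0.707, -0.053, 0.704, 0.048]
contact_force: [2.3, -9.7, 10.7]
gripper_width: 0.001
```

```bash
python3 -m crank '[[[0,3,0],[0,0,0],0],[[0,6,0],[0,0,0],0],[[0,9,0],[0,0,0],0],[[0,12,0],[0,0,0],0],[[0,15,0],[0,0,0],0],[[0,18,0],[0,0,0],0],[[0,20,0],[0,0,0],0],[[0,22,0],[0,0,0],0]]'
python3 - <<'E'
from cell import monitor,imaging
import cv2
c=imaging.read_camera("wrist");cv2.imwrite("pics/w3.png",c["img"])
E
```

```text
time_s: 7.5
eef_pos: [0.434, 0.0966, 0.0279]
ee_rot: [0.707, -0.053, 0.704, 0.048]
contact_force: [2.4, -9.3, 9.7]
gripper_width: -0.001
```

View pics/w3.png

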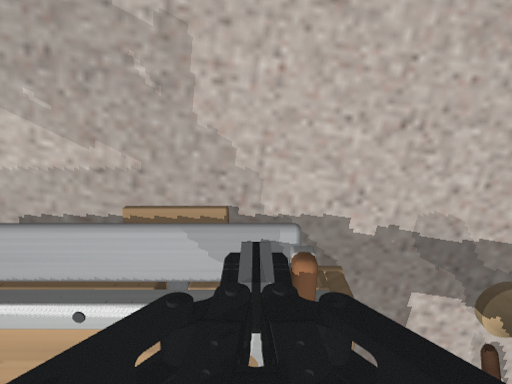

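The tab is at (304,270), next to the pedal end at u≈299, so about 8 mm remain. Now creep in.

```bash
python3 -m crank '[[[0,1,0],[0,0,0],0],[[0,2,0],[0,0,0],0],[[0,3,0],[0,0,0],0],[[0,4,0],[0,0,0],0],[[0,5,0],[0,0,0],0],[[0,6,0],[0,0,0],0],[[0,6,0],[0,0,0],0],[[0,6,0],[0,0,0],0]]'
```

```text
time_s: 8.35
eef_pos: [0.4331, 0.1025, 0.0279]
ee_rot: [0.707, -0.053, 0.704, 0.048]
contact_force: [2.2, -8.5, 11.1]
gripper_width: -0.001
```

```bash
python3 -m crank '[[[0,0.5,0],[0,0,0],0],[[0,1,0],[0,0,0],0],[[0,1.5,0],[0,0,0],0],[[0,2,0],[0,0,0],0],[[0,2,0],[0,0,0],0],[[0,2,0],[0,0,0],0],[[0,2,0],[0,0,0],0],[[0,2,0],[0,0,0],0]]'
```

```text
time_s: 9.15
eef_pos: [0.4329, 0.1044, 0.0279]
ee_rot: [0.707, -0.053, 0.704, 0.048]
contact_force: [2.5, -9.4, 10.3]
gripper_width: 0.0
```

```bash
python3 -m crank '[[[0,0.5,0],[0,0,0],0],[[0,1,0],[0,0,0],0],[[0,1.5,0],[0,0,0],0],[[0,1.5,0],[0,0,0],0],[[0,1.5,0],[0,0,0],0],[[0,1.5,0],[0,0,0],0],[[0,1.5,0],[0,0,0],0],[[0,1.5,0],[0,0,0],0]]'
```

```text
time_s: 9.95
eef_pos: [0.4326, 0.1059, 0.0279]
ee_rot: [0.707, -0.053, 0.704, 0.048]
contact_force: [1.3, -9.7, 10.1]
gripper_width: 0.001
```

```bash
python3 -m crank '[[[0,0.5,0],[0,0,0],0],[[0,1,0],[0,0,0],0],[[0,1.5,0],[0,0,0],0],[[0,2,0],[0,0,0],0],[[0,2,0],[0,0,0],0],[[0,2,0],[0,0,0],0],[[0,2,0],[0,0,0],0],[[0,2,0],[0,0,0],0]]'
python3 - <<'E'
from cell import monitor,imaging
import cv2,numpy as np
a=imaging.read_camera("top")["img"][145:215,190:285];b=imaging.read_camera("side")["img"][165:225,205:300]
cv2.imwrite("pics/m4.png",np.hstack([cv2.resize(x,(400,300),interpolation=cv2.INTER_CUBIC) for x in(a,b)]))
E
```

```text
time_s: 10.75
eef_pos: [0.4325, 0.1068, 0.0279]
ee_rot: [0.707, -0.054, 0.704, 0.047]
contact_force: [1.4, -12.8, 9.9]
gripper_width: 0.0
```

View pics/m4.png

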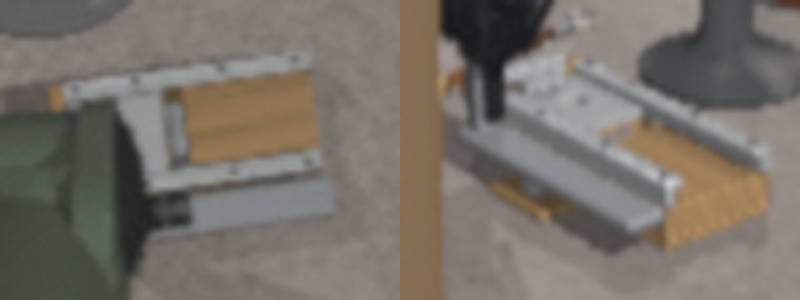

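The carrier is past the catch: the plate's back edge is at x≈165 and the catch at x≈178 in the crop. The force rose while the tool advanced only 0.9 of 2 mm, so the carrier is probably at the stop. One small confirming push.

```bash
python3 -m crank '[[[0,0.5,0],[0,0,0],0],[[0,1,0],[0,0,0],0],[[0,1.5,0],[0,0,0],0],[[0,1.5,0],[0,0,0],0],[[0,1.5,0],[0,0,0],0],[[0,1.5,0],[0,0,0],0],[[0,1.5,0],[0,0,0],0],[[0,1.5,0],[0,0,0],0]]'
```

```text
time_s: 11.65
eef_pos: [0.4324, 0.1074, 0.0279]
ee_rot: [0.707, -0.054, 0.704, 0.046]
contact_force: [3.2, -17.1, 11.4]
gripper_width: -0.002
```

It is firmly against the stop: 17 N, with almost no movement. I'll back off along -y, still low, then lift clear.

```bash
python3 -m crank '[[[0,-2,0],[0,0,0],0],[[0,-4,0],[0,0,0],0],[[0,-7,0],[0,0,0],0],[[0,-10,0],[0,0,0],0],[[-3,-10,0],[0,0,0],0],[[-8,-10,0],[0,0,0],0],[[-15,-10,0],[0,0,0],0],[[-25,-10,0],[0,0,0],0]]'
python3 -m crank '[[[-30,0,0],[0,0,0],0],[[-60,0,-20],[0,0,0],0],[[-90,0,-50],[0,0,0],0],[[-110,0,-90],[0,0,0],0],[[-120,0,-120],[0,0,0],0],[[-120,0,-120],[0,0,0],0],[[-120,0,-120],[0,0,0],0],[[-120,0,-120],[0,0,0],0]]'
python3 - <<'E'
from cell import monitor,imaging
import cv2,numpy as np
a=imaging.read_camera("top")["img"][145:215,190:285];b=imaging.read_camera("side")["img"][165:225,205:300]
w=imaging.read_camera("wrist")["img"]
cv2.imwrite("pics/m5.png",np.vstack([np.hstack([cv2.resize(x,(400,260),interpolation=cv2.INTER_CUBIC) for x in(a,b)]),cv2.copyMakeBorder(cv2.resize(w,(450,338)),0,0,0,350,0)]))
cv2.imwrite("pics/topend.png",a)
E
```

```text
time_s: 12.45
eef_pos: [0.4298, 0.1019, 0.0518]
ee_rot: [0.704, -0.051, 0.706, 0.051]
contact_force: [-0.6, -0.3, 0.7]
gripper_width: -0.002
time_s: 13.25
eef_pos: [0.3132, 0.085, 0.172]
ee_rot: [0.705, -0.051, 0.705, 0.051]
contact_force: [-0.7, -0.7, -0.5]
gripper_width: 0.002
```

View pics/m5.png

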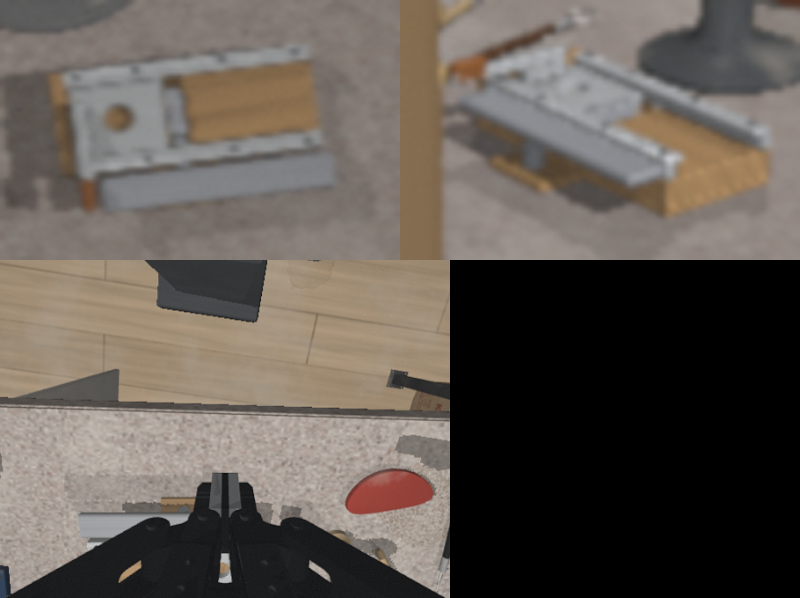

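The hand is clear. The carrier is at the stop end, and the catch lies behind it at (175,110). I'll check the hole position and whether the pedal is back at its starting height.

Run:
```python
from h import *
from cell import imaging
import cv2
c=imaging.read_camera("top");th=.1434;R=np.array([[np.cos(th),-np.sin(th)],[np.sin(th),np.cos(th)]]);t=np.array([.50245,.06226])
print("hole",R.T@(ray(c,190+118.5/400*95-.5,145+118.5/260*70-.5,.032)[:2]-t))
s=imaging.read_camera("side");cv2.imwrite("pics/side9.png",s["img"])
a=cv2.imread("pics/side0.png");m5=cv2.imread("pics/m4.png")[:,400:]
for n,i in (("start",a),("now",s["img"])):
  x=cv2.resize(i[165:225,205:300],(400,300),interpolation=cv2.INTER_CUBIC);cv2.imwrite(f"pics/_{n}.png",x)
x0,x1=cv2.imread("pics/_start.png"),cv2.imread("pics/_now.png")
r=np.s_[150:240,150:270]
for n,x in (("start",x0),("pressed",m5)):print(n,np.abs(x[r].astype(int)-x1[r]).mean())
cv2.imwrite("pics/cmp.png",np.vstack([np.hstack([x0,x1])]))
```

```text
hole [8.49964906e-05 4.36190230e-02]
start 3.2028086419753086
pressed 20.23185185185185
```

View pics/cmp.png

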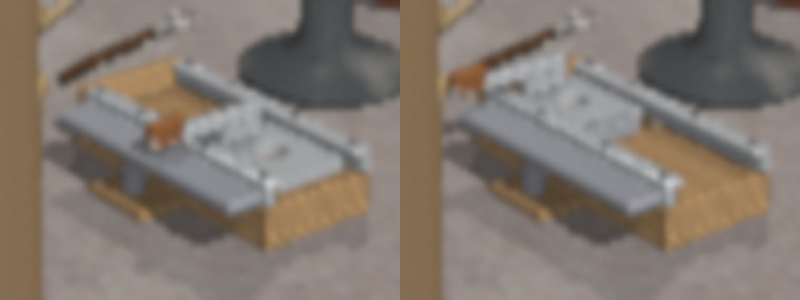

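The hole is at cradle y +0.0436 (home is +0.044). The pedal is back at its starting height, so the catch is up behind the carrier at (620,125). Handing in.

```bash
python3 -c "
from cell import ctrl;print(ctrl.close_job())"
```

```text
the job is handed in; nothing more can be done
None
```

The carrier is fully home against the end stop, with the catch up behind it, and the job is handed in at about 13.5 s of the 32 s allowed.

- **What I did:** With the fingers shut, I pressed the pedal to its stop (z about 0.028, about 16 N). Holding it down at about 10 N, I pushed the tab along +y at 50 mm/s or less, then crept the last few millimetres. I then backed off, lifted and moved clear.
- **At the stop:** On the last push the sideways force rose to 17 N with almost no movement.
- **Carrier position:** The top view puts the plate's hole at cradle y +0.0436; home is +0.044.
- **Catch:** In the side view the pedal is back at its starting height, and the raised catch shows behind the plate.
- **Robot and bystanders:** Force readings are near zero and nothing is being touched. I steered clear of the bystanders but did not compare their positions before and after.

No check failed or disagreed beyond the camera scatter: the cradle fit was off by about 2 mm at most points, and 5 mm at one pedal corner.

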